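Tip the coax adapters out of the tilt-out bin

TASK

Two bench hoppers of the same make stand on the worktop, one wide and one narrow, each a tilt-out bin with a bail handle over a catch tray. Pull the wide bin forward by its handle as far as it will go, so that its two metal coax adapters tip out into the hopper's own catch tray, and leave the bin tipped at its stop. Leave the narrow bin shut, and mind the round lamp that hangs half a metre above the mat's left part.

Things in the scene. Friction and masses are not known exactly. Their poses are not given: they have to be found in the camera images.
- wide_hopper: Wide bench hopper, fixed: dark steel stand 155 deep, 114 wide, cheeks 124 mm high, tray in front; grey bin 84 mm wide inside. Origin at mat height under the pivot axis, midway across; front (tray) faces its -x, y across, z up. Pivot axis along y at x 0, z 110 mm. Bin floor at pivot height, back wall 47 mm high at x 34 mm, low spout in front reaching 60 mm from the pivot.
- wide_hopper_bar (a point): Mid-length of the wide bin's bail handle: a round steel bar 10 mm thick, along y above the bin, 50 mm clear between its two 6 mm arms, free all round there; it turns easily in a grip. Its axis runs 110 mm from the pivot axis: at bin tilt q it is at x = -0.110 cos(1.885 - q), z = 0.110 + 0.110 sin(1.885 - q) m in the hopper's frame: x +34, z 215 mm shut; x -97, z 161 mm at the stop.
- wide_hopper_tray (a point): Middle of the floor of the wide hopper's catch tray, 4 mm above the hopper's origin and 41 mm in front of it. Inside, the tray is 122 mm long (hopper x -102 to +20 mm) and 108 mm wide; walls 38 mm high in front and at the sides.
- wide_hopper_bin (a joint): Tilt of the wide bin about its pivot: 0 shut (floor level, as it starts), growing as its top and bar swing up, over and forward to the hopper's front (-x); 1.40 rad (80 degrees) is the stop. The hinge is stiff: about 2 to 4 N at the bar moves it and it stays where it is left.
- narrow_hopper_bin (a joint): Tilt of the bin of the other hopper, which is alike but 80 mm wide over all (bin 50 mm inside) and holds one grey plastic lead connector; 0 is shut, where it must stay. The hoppers stand side by side, 0.19 to 0.34 m between centres, either one on the left.
- adapter_1: Metal coax adapter, a stepped silvery barrel 15 x 28 x 15 mm, 20 g, loose, lying across the floor of the wide bin beside the other; origin in the middle of its underside, barrel along its y.
- adapter_2: The second coax adapter, the same as the first, in the same bin.

How it is judged:
By the outcome, as a careful person would: the job done as asked, in the order asked, and still so for the second after the job is handed in, with the robot touching nothing.
It also fails if it takes over 38 s, if anything falls off the work surface, if the arm or the gripper's body presses on something with over 40 N, if the wrist force passes 120 N, or if a joint passes its speed limit or range.

ROBOT

A 6-joint arm with a two-finger parallel gripper is mounted at the origin on a cart in front of the work surface, level with it; the furniture and walls round the work are solid. World frame = base frame: x ahead of the robot, y to its left, z up, the work surface at z = 0. Lengths are in m, angles in rad, forces in N, time in s.
With the tool pointing down it reaches from about 0.3 to 0.875 m from the base axis. Payload 6.4 kg.
Tool frame: the origin (TCP) lies at the very end of the fingers, on their centre line; the grasp point (between the pads) lies 19 mm behind it; z points along the fingers, y is the line along which they close (so a half turn about z gives the same grasp; the last joint's range is limited). The gripper opens to 85 mm and grips with 20 to 120 N. Pads are 22 mm wide; open, the fingers measure 114 mm over their backs; the gripper's body (76 mm by 85 mm) begins 54 mm behind the grasp point. The pads swing forward as they close: fully open they stand 13 mm farther back than shut.
Start: joints at [1.125, 0.181, 1.607, -0, 1.354, -0.206], TCP at [0.137, 0.559, 0.231] pointing down, gripper open.
Joint ranges: [-2.99, 2.99], [-0.89, 2.07], [0.3, 2.58], [-1.14, 4.28], [0, 2.63], [-3.12, 3.12]. Speed limits (rad/s): [2.57, 2.57, 3.01, 3.14, 3.14, 3.14].

INTERFACE

Orientations are given as a rotation vector (axis times angle).
In Python, from rig import env, cams gives the robot as it stands.
- The arm moves only by the tool jog_arm, never from a script. Its argument "deltas" is a list of rows, each a list of 6 numbers: the shift along the world's x, y, z scaled (see below), then the turn, a rotation vector about the world's x, y, z scaled (see below). In form: [[tx, ty, tz, rx, ry, rz], ...]. A call has exactly 5 rows; each row is the pose to reach, as a shift and turn from the pose commanded when the call began; what a row does not reach only later rows make up. The controller multiplies each number of a shift by 500 mm and each number of a turn by 90 degrees. A row lasts 1/12 s, in which the tool goes at most 41.7 mm and 7.16 degrees, less where a joint would pass 70% of its speed; a pose out of reach is approached as far as the arm can. A call with a number of a shift or a turn outside -1 to 1 is refused whole. A call with a gripper value outside its range is refused whole. "claw" is the opening, from -1 (shut) to 1 (fully open), set as the call begins (left out, the last holds). The fingers move at their own pace and stop on an object; "squeeze" is the grip in N (left out, the last holds). Time passes only in rows, so rows that repeat a pose let the fingers close, or fill a call up. It gives the time, the measured TCP pose, the force, the opening and the grip force at its end, in the units of the state.
- env.state(): the state, without advancing time (a new reading comes with each control period).
- cams.read_camera(name): name is "scene" or "top" or "wrist"; returns a dict with "frame" (420x560x3 uint8, red, green, blue), "range_z" (420x560 float32, m along the optical axis (not along the pixel's ray), 0 where there is no reading), "vertical_fov" (degrees; the focal length in pixels is half the picture's height over the tangent of half this angle, whatever the lens; pixels are square), "cx", "cy" (the principal point, pixels), "R" (3x3) and "t" (3): a world point X has camera coordinates R X + t. Camera axes: x right, y down, z forward; pixel columns grow to the right and rows downward; lengths in m; the calibration is good to about 2 mm. A picture is of the moment at which its call begins.
- env.close_job(): hands the job in; it is judged then, once.
The state is a dict: "time_s": time; "q": joint angles; "dq": joint speeds; "joint_torque": joint torques, N m; "tcp_pos": TCP position; "orientation": TCP orientation; "wrist_force": force on the tool from outside, world axes, zero at the start; "torque": the same for the moment, N m; "grip_width": finger opening in m; "grip_force": force on a finger pad.
Only numpy, scipy, OpenCV 4.12 (cv2) and the standard library are available. Lean on these libraries where they do the work, as an engineer would, in place of code of your own. Each camera call takes 0.05 s, during which the arm holds its last target. There are 200 camera calls.

## Working session

There is one attempt and no reset: what is moved stays moved. The work goes in short steps, Python scripts to look and compute and a tool call to move; the robot and the scene stay as the last step left them, time stands still between calls to the robot, and variables do not carry over. Pictures are saved under pics/ and viewed, at most 10 in all, crops included, and the job is handed in when it is done.

Besides the shell and the picture viewer there is one more tool, called after ">>>" as name(argument=value, ...), one argument or row to a line, values as JSON. jog_arm: Moves the arm, as the interface text tells. Shifts and turns lie within -1 to 1; 1 stands for 500 mm of shift or 90 degrees of turn. Its arguments: {"type":"object","properties":{"deltas":{"type":"array","items":{"type":"array","items":{"type":"number"}}},"claw":{"type":"number"},"squeeze":{"type":"number"}},"required":["deltas"]}

```bash
mkdir -p pics
cat > h.py <<'E'
import numpy as np, cv2
from rig import env, cams
def grab(n):
    d=cams.read_camera(n); H=d["frame"].shape[0]
    f=H/2/np.tan(np.radians(d["vertical_fov"])/2)
    z=d["range_z"]; v,u=np.mgrid[:z.shape[0],:z.shape[1]]
    P=np.stack([(u-d["cx"])/f*z,(v-d["cy"])/f*z,z],-1)
    W=(P-d["t"])@d["R"]   # R^T (P-t)
    W[z==0]=np.nan
    return d,W,f
E
python3 - <<'E'
from h import *
a=[]
for n in ["scene","top"]:
    d,W,f=grab(n); np.savez(f"{n}.npz",W=W,im=d["frame"]); cv2.imwrite(f"pics/{n}1.png",d["frame"][...,::-1])
    print(n,f,-d["R"].T@d["t"],d["R"][2])
s=env.state();print(s)
E
```

```text
scene 525.4912943108966 [0.17556489 0.36574231 0.86931952] [ 0.36829365 -0.4956239  -0.7865855 ]
top 498.9875768889109 [ 0.47022727 -0.07985183  1.1477065 ] [ 0.0475512   0.00885043 -0.99882959]
{'time_s': 0.1, 'q': array([ 1.12471147e+00,  1.81462573e-01,  1.60787763e+00,  5.71852818e-05,
        1.35380338e+00, -2.06335551e-01]), 'dq': array([-0.00023144, -0.00066231, -0.00227906, -0.00026704, -0.00037602,
        0.00033275]), 'joint_torque': array([ 8.13197184e-04, -4.45879698e+01, -3.52239132e+01, -2.68979093e-04,
        4.12881593e-03,  5.59726686e-05]), 'tcp_pos': array([0.13631345, 0.5581166 , 0.23049127]), 'orientation': array([-3.75649429e-01, -3.11849834e+00,  2.27922619e-03]), 'wrist_force': array([-0.07885236, -0.51538607, -0.21924013]), 'torque': array([-0.02767554, -0.06523844,  0.02420331]), 'grip_force': 0.0, 'grip_width': 0.08524457971291943}
```

View pics/scene1.png

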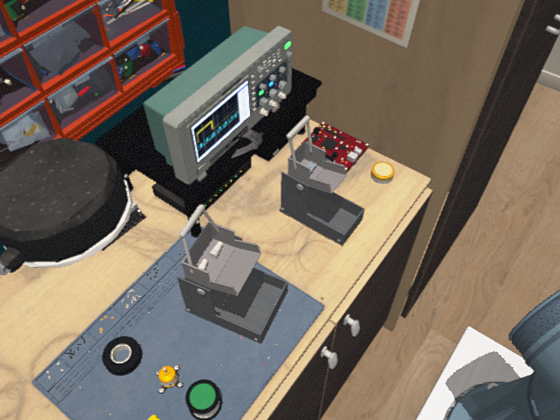

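View pics/top1.png

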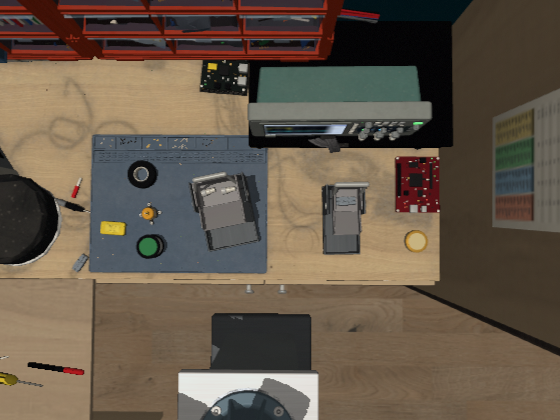

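The scene view shows the wide hopper on the mat (bar about (190,222), tray (250,305)) and the narrow one to the right (bar (300,128)). In the top view, the wide hopper is at (225,210) with its bar at (210,178), the narrow one is at (343,215), and the lamp is at (20,220).

Run:
```python
import numpy as np,cv2
for n,(u0,u1,v0,v1) in {"top":(180,265,160,260),"scene":(170,300,195,350)}.items():
    z=np.load(n+".npz");W=z["W"][v0:v1,u0:u1].reshape(-1,3)
    B=W[(W[:,2]>.203)&(W[:,2]<.235)]
    print(n,len(B),"bar mean",np.nanmean(B,0),np.percentile(B[:,2],[5,50,95]))
    r=cv2.minAreaRect((B[:,:2]*1000).astype(np.float32));print(r)
    S=W[(W[:,2]>.012)&(W[:,2]<.13)]
    r=cv2.minAreaRect((S[:,:2]*1000).astype(np.float32));print("stand",r,cv2.boxPoints(r).round().tolist())
z=np.load("top.npz")["W"]
L=z[170:270,0:60].reshape(-1,3);L=L[L[:,2]>.3];print("lamp",np.nanmin(L,0),np.nanmax(L,0))
L=np.load("scene.npz")["W"][130:275,0:140].reshape(-1,3);L=L[L[:,2]>.3];print("lamp",np.nanmin(L,0),np.nanmax(L,0))
N=z[175:260,315:375].reshape(-1,3);N=N[N[:,2]>.02];print("narrow",np.nanmin(N,0),np.nanmax(N,0))
N=z[60:160,245:435].reshape(-1,3);N=N[N[:,2]>.1];print("scope",np.nanmin(N,0),np.nanmax(N,0))
```

```text
top 185 bar mean [0.57190145 0.06010931 0.21684035] [0.2122347  0.21728851 0.22029424]
((572.1748657226562, 60.99270248413086), (10.157517433166504, 64.63008117675781), 11.964715957641602)
stand ((509.26611328125, 47.62457275390625), (149.41456604003906, 118.44979858398438), 12.538885116577148) [[423.0, 89.0], [449.0, -26.0], [595.0, 6.0], [569.0, 122.0]]
scene 268 bar mean [0.56958777 0.06073363 0.21671318] [0.20689696 0.21800866 0.22023982]
((571.2725830078125, 58.69758224487305), (10.342100143432617, 65.02455139160156), 12.002359390258789)
stand ((587.7355346679688, -0.9598541259765625), (270.0389099121094, 304.7879638671875), 27.481185913085938) [[398.0, 72.0], [538.0, -198.0], [778.0, -74.0], [637.0, 197.0]]
lamp [0.42587027 0.20368684 0.50903334] [0.53833089 0.27198609 0.56112047]
lamp [0.42381736 0.06432387 0.30001685] [0.81076792 0.32761979 0.56236468]
narrow [ 0.42046519 -0.24952566  0.02005477] [ 0.56866569 -0.16583347  0.22305564]
scope [ 0.62924838 -0.39156077  0.10801569] [ 0.82562581 -0.00499222  0.30927859]
```

Run:
```python
import numpy as np
for n in("scene","top"):
    W=np.load(n+".npz")["W"]
    m=np.zeros(W.shape[:2],bool); m[:,:200]=1
    L=W[m&(W[...,2]>.4)&(W[...,2]<.75)&(W[...,0]<.75)]
    r=np.hypot(L[:,0],L[:,1]);i=r.argmin();print(n,len(L),L.min(0),L.max(0),"nearest",r[i],L[i],np.percentile(L[:,2],[1,10,50,90,99]))
    for a in range(0,90,8):
        s=(np.degrees(np.arctan2(L[:,1],L[:,0]))//8*8==a)
        if s.any(): print(a,r[s].min().round(3),r[s].max().round(3),L[s,2].min().round(3),L[s,2].max().round(3))
from h import *
d,W,f=grab("wrist");cv2.imwrite("pics/w1.png",d["frame"][...,::-1]);print(-d["R"].T@d["t"])
```

```text
scene 14078 [0.42381736 0.20364324 0.5121423 ] [0.53865539 0.32856584 0.56236468] nearest 0.48864923478405276 [0.42948826 0.23306202 0.52082093] [0.51966032 0.52714721 0.55362737 0.55838277 0.56029424]
16 0.505 0.58 0.522 0.557
24 0.489 0.6 0.512 0.562
32 0.502 0.582 0.514 0.561
top 4568 [0.42587027 0.2026924  0.50903334] [0.53833089 0.27198609 0.56112047] nearest 0.4901285434508442 [0.43241461 0.23074574 0.52058397] [0.51470679 0.52451833 0.55206832 0.55678531 0.55895663]
16 0.507 0.584 0.51 0.556
24 0.49 0.6 0.509 0.561
32 0.504 0.506 0.521 0.523
[0.07196896 0.57383263 0.37269217]
```

View pics/w1.png

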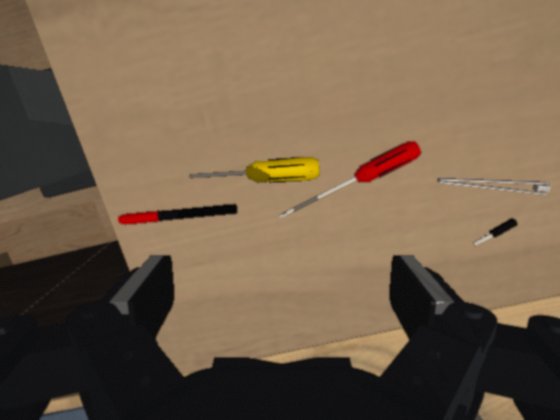

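The wrist view shows only tools on the side bench and nothing near the hopper. The lamp occupies radii 0.49–0.60 at z 0.51–0.56, so I'll retract first, swing inside it, then extend.

>>> jog_arm(
  deltas=[
    [-0.006,-0.076,0,0,0,-0.03],
    [-0.012,-0.152,0,0,0,-0.06],
    [-0.018,-0.228,0,0,0,-0.1],
    [-0.024,-0.304,0,0,0,-0.13],
    [-0.03,-0.38,0,0,0,-0.16],
  ],
  claw=0.2,
  squeeze=40,
)

```text
time_s: 0.57
tcp_pos: [0.1209, 0.3667, 0.2306]
orientation: [-0.766, -3.046, 0.002]
wrist_force: [-0.4, 0.1, 0.9]
grip_width: 0.0515
grip_force: 0.0
```

>>> jog_arm(
  deltas=[
    [0.055,-0.04,0,0,0,-0.056],
    [0.11,-0.08,0,0,0,-0.112],
    [0.166,-0.12,0,0,0,-0.168],
    [0.22,-0.16,0,0,0,-0.224],
    [0.276,-0.2,0,0,0,-0.28],
  ],
)

```text
time_s: 0.98
tcp_pos: [0.2603, 0.2673, 0.2314]
orientation: [1.416, 2.804, 0.001]
wrist_force: [-0.2, 0.8, 0.3]
grip_width: 0.0512
grip_force: 0.0
```

>>> jog_arm(
  deltas=[
    [0.044,-0.068,0.02,0,0,-0.054],
    [0.088,-0.136,0.04,0,0,-0.108],
    [0.132,-0.204,0.06,0,0,-0.162],
    [0.176,-0.272,0.08,0,0,-0.216],
    [0.22,-0.34,0.1,0,0,-0.27],
  ],
)

```text
time_s: 1.4
tcp_pos: [0.3699, 0.0968, 0.2818]
orientation: [1.975, 2.443, 0.001]
wrist_force: [1.3, 1.6, 0.6]
grip_width: 0.0513
grip_force: 0.0
```

>>> jog_arm(
  deltas=[
    [0.05,-0.018,0.01,0,0,0],
    [0.1,-0.036,0.02,0,0,0],
    [0.15,-0.054,0.02,0,0,0],
    [0.2,-0.072,0.02,0,0,0],
    [0.26,-0.09,0.02,0,0,0],
  ],
)

```text
time_s: 1.82
tcp_pos: [0.5001, 0.053, 0.291]
orientation: [-1.97, -2.447, 0.0]
wrist_force: [0.7, -0.1, 0.8]
grip_width: 0.0515
grip_force: 0.0
```

Run:
```python
from h import *
d,W,f=grab("wrist");cv2.imwrite("pics/w2.png",d["frame"][...,::-1])
B=W.reshape(-1,3);B=B[(abs(B[:,2]-.215)<.015)&(np.hypot(B[:,0]-.572,B[:,1]-.06)<.06)]
print(len(B))
if len(B)>5: print(cv2.minAreaRect((B[:,:2]*1000).astype(np.float32)),np.percentile(B[:,2],[5,50,95]))
s=env.state();print(s["tcp_pos"],s["q"])
```

```text
1677
((571.3203735351562, 61.34728240966797), (10.476880073547363, 66.69512939453125), 11.79477596282959) [0.20729753 0.21797107 0.21970072]
[0.50458202 0.05104465 0.29014529] [-1.33188076e-01 -2.03328789e-02  1.70312266e+00 -6.36350861e-04
  1.45716396e+00 -3.46474240e-01]
```

View pics/w2.png

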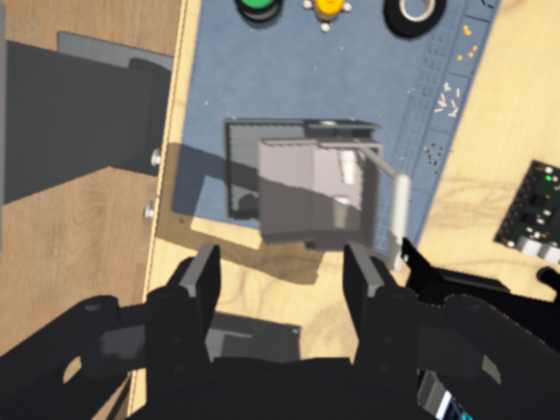

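The wrist view shows the wide bin shut, with its bar from (400,175) to (395,265) and two adapters inside at (347,165) and (342,212).

>>> jog_arm(
  deltas=[
    [0.06,0.008,0,0,0,0],
    [0.134,0.018,0,0,0,0],
    [0.134,0.018,-0.03,0,0,0],
    [0.134,0.018,-0.05,0,0,0],
    [0.134,0.018,-0.05,0,0,0],
  ],
)

```text
time_s: 2.28
tcp_pos: [0.5643, 0.063, 0.2626]
orientation: [-1.966, -2.444, 0.006]
wrist_force: [-0.7, 0.9, -0.5]
grip_width: 0.0512
grip_force: 0.0
```

Run:
```python
from h import *
s=env.state();print(s["tcp_pos"],s["q"],s["dq"])
d,W,f=grab("wrist")
s=env.state();print(s["tcp_pos"])
```

```text
[0.56430424 0.06300426 0.2625916 ] [-9.77698719e-02  1.44310021e-01  1.58483494e+00 -3.97542158e-05
  1.41915517e+00 -3.13679679e-01] [-0.00025114 -0.04472271 -0.01132165  0.00184961  0.03476205 -0.00158777]
[0.56455946 0.06295814 0.26423681]
```

>>> jog_arm(
  deltas=[
    [0.013,-0.004,0,0,0,0],
    [0.013,-0.004,-0.04,0,0,0],
    [0.013,-0.004,-0.08,0,0,0],
    [0.013,-0.004,-0.12,0,0,0],
    [0.013,-0.004,-0.14,0,0,0],
  ],
)

```text
time_s: 2.75
tcp_pos: [0.5721, 0.0606, 0.1953]
orientation: [-1.969, -2.447, 0.001]
wrist_force: [0.0, -0.2, -0.4]
grip_width: 0.0512
grip_force: 0.0
```

>>> jog_arm(
  deltas=[
    [0,0,0,0,0,0],
    [0,0,0,0,0,0],
    [0,0,0,0,0,0],
    [0,0,0,0,0,0],
    [0,0,0,0,0,0],
  ],
)

```text
time_s: 3.17
tcp_pos: [0.5737, 0.0607, 0.1977]
orientation: [1.968, 2.446, 0.002]
wrist_force: [0.7, 0.7, 0.4]
grip_width: 0.0512
grip_force: 0.0
```

>>> jog_arm(
  deltas=[
    [0,0,0,0,0,0],
    [0,0,0,0,0,0],
    [0,0,0,0,0,0],
    [0,0,0,0,0,0],
    [0,0,0,0,0,0],
  ],
  claw=-1,
  squeeze=30,
)

```text
time_s: 3.58
tcp_pos: [0.5729, 0.0607, 0.1964]
orientation: [-1.969, -2.448, 0.0]
wrist_force: [-1.9, -0.9, 1.7]
grip_width: 0.0086
grip_force: 29.2
```

Run:
```python
from h import *
s=env.state();print(s["tcp_pos"],s["grip_width"],s["grip_force"],s["wrist_force"])
c=np.array([.978,.208])  # yaw 12
for q in np.linspace(0,1.4,11)[1:]:
    a=1.885-q; dx=-.11*np.cos(a)-.034; dz=.11*np.sin(a)-.1046
    print(round(q,2),np.round(np.r_[c*dx,dz]/.5,3))
```

```text
[0.5728512  0.06074071 0.19642686] 0.008582180086552427 29.233936071395874 [-1.93156846 -0.8748393   1.67216063]
0.14 [-0.029 -0.006  0.007]
0.28 [-0.059 -0.013  0.011]
0.42 [-0.089 -0.019  0.01 ]
0.56 [-0.119 -0.025  0.004]
0.7 [-0.147 -0.031 -0.005]
0.84 [-0.174 -0.037 -0.019]
0.98 [-0.199 -0.042 -0.036]
1.12 [-0.222 -0.047 -0.057]
1.26 [-0.241 -0.051 -0.08 ]
1.4 [-0.257 -0.055 -0.107]
```

>>> jog_arm(
  deltas=[
    [-0.014,-0.003,0.004,0,0,0],
    [-0.029,-0.006,0.007,0,0,0],
    [-0.044,-0.01,0.009,0,0,0],
    [-0.059,-0.013,0.011,0,0,0],
    [-0.074,-0.016,0.011,0,0,0],
  ],
)

```text
time_s: 4.0
tcp_pos: [0.5363, 0.053, 0.2031]
orientation: [1.968, 2.446, 0.004]
wrist_force: [2.8, 3.1, 8.9]
grip_width: 0.0083
grip_force: 30.2
```

Good; the remaining rows are relative to the new commanded pose (-0.074, -0.016, 0.011).

>>> jog_arm(
  deltas=[
    [-0.015,-0.003,-0.001,0,0,0],
    [-0.03,-0.006,-0.003,0,0,0],
    [-0.045,-0.009,-0.007,0,0,0],
    [-0.059,-0.012,-0.011,0,0,0],
    [-0.073,-0.015,-0.016,0,0,0],
  ],
)

```text
time_s: 4.42
tcp_pos: [0.4991, 0.0451, 0.1942]
orientation: [1.969, 2.447, 0.001]
wrist_force: [2.7, 0.9, 3.0]
grip_width: 0.0086
grip_force: 30.9
```

>>> jog_arm(
  deltas=[
    [-0.014,-0.003,-0.006,0,0,0],
    [-0.027,-0.006,-0.014,0,0,0],
    [-0.04,-0.009,-0.022,0,0,0],
    [-0.052,-0.011,-0.031,0,0,0],
    [-0.064,-0.014,-0.041,0,0,0],
  ],
)

```text
time_s: 4.83
tcp_pos: [0.4666, 0.0382, 0.1727]
orientation: [-1.969, -2.447, 0.0]
wrist_force: [4.4, 3.3, 0.2]
grip_width: 0.0085
grip_force: 31.0
```

>>> jog_arm(
  deltas=[
    [-0.011,-0.002,-0.011,0,0,0],
    [-0.021,-0.004,-0.022,0,0,0],
    [-0.03,-0.006,-0.034,0,0,0],
    [-0.038,-0.008,-0.047,0,0,0],
    [-0.046,-0.01,-0.061,0,0,0],
  ],
)

```text
time_s: 5.25
tcp_pos: [0.4441, 0.0334, 0.1422]
orientation: [-1.969, -2.447, -0.001]
wrist_force: [5.2, 5.0, 35.4]
grip_width: 0.009
grip_force: 35.9
```

>>> jog_arm(
  deltas=[
    [0,0,0,0,0,0],
    [0,0,0.001,0,0,0],
    [0,0,0.002,0,0,0],
    [0,0,0.002,0,0,0],
    [0,0,0.002,0,0,0],
  ],
)

```text
time_s: 5.67
tcp_pos: [0.4444, 0.0334, 0.1426]
orientation: [-1.969, -2.447, -0.001]
wrist_force: [6.8, 1.9, -4.8]
grip_width: 0.0082
grip_force: 31.0
```

Run:
```python
from h import *
s=env.state();print(s["tcp_pos"],s["wrist_force"])
d,W,f=grab("scene");cv2.imwrite("pics/s2.png",cv2.resize(d["frame"][180:360,150:390,::-1],None,fx=3,fy=3))
```

```text
[0.4443997  0.03339517 0.14255382] [ 6.81014462  1.89100456 -4.78907452]
```

View pics/s2.png

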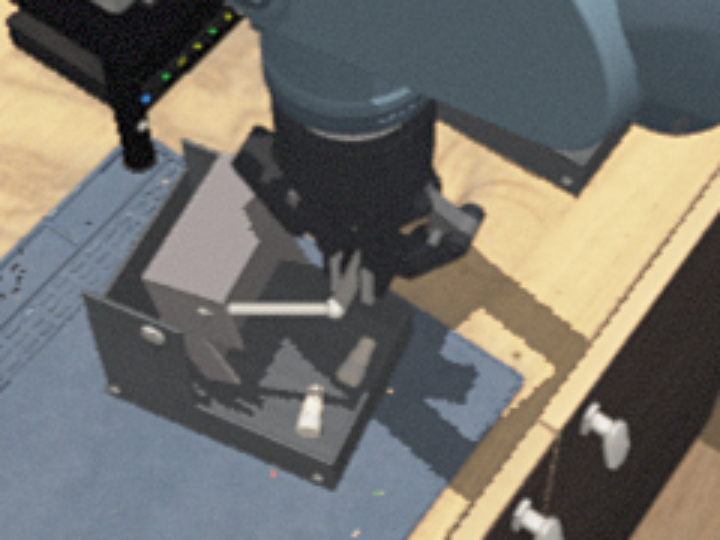

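The close-up shows the bin tipped, the fingers on the bar, and both adapters in the tray at (312,410) and (355,360). I'll press the bin back onto its stop lightly, open, then lift.

>>> jog_arm(
  deltas=[
    [0,0,-0.001,0,0,0],
    [0,0,-0.003,0,0,0],
    [0,0,-0.003,0,0,0],
    [0,0,-0.003,0,0,0],
    [0,0,-0.003,0,0,0],
  ],
)

```text
time_s: 6.13
tcp_pos: [0.4444, 0.0334, 0.1422]
orientation: [-1.969, -2.448, -0.0]
wrist_force: [1.5, 2.5, 7.2]
grip_width: 0.0084
grip_force: 32.0
```

>>> jog_arm(
  deltas=[
    [0,0,0,0,0,0],
    [0,0,0,0,0,0],
    [0,0,0,0,0,0],
    [0,0,0,0,0,0],
    [0,0,0,0,0,0],
  ],
  claw=0,
)

```text
time_s: 6.55
tcp_pos: [0.4439, 0.0332, 0.1417]
orientation: [-1.969, -2.447, 0.001]
wrist_force: [0.2, 0.5, 0.1]
grip_width: 0.0427
grip_force: 0.0
```

>>> jog_arm(
  deltas=[
    [0,0,0.03,0,0,0],
    [0,0,0.08,0,0,0],
    [0,0,0.14,0,0,0],
    [0,0,0.2,0,0,0],
    [0,0,0.24,0,0,0],
  ],
)

```text
time_s: 6.97
tcp_pos: [0.445, 0.033, 0.2649]
orientation: [1.968, 2.446, 0.002]
wrist_force: [0.1, -0.7, 0.6]
grip_width: 0.0428
grip_force: 0.0
```

>>> jog_arm(
  deltas=[
    [-0.03,0,0,0,0,0],
    [-0.07,0,0,0,0,0],
    [-0.11,0,0,0,0,0],
    [-0.14,0,0,0,0,0],
    [-0.14,0,0,0,0,0],
  ],
)

```text
time_s: 7.38
tcp_pos: [0.3724, 0.0335, 0.2619]
orientation: [-1.969, -2.447, 0.001]
wrist_force: [-0.0, -0.1, 0.1]
grip_width: 0.0427
grip_force: 0.0
```

Run:
```python
from h import *
s=env.state();print(s["tcp_pos"],s["wrist_force"],s["time_s"])
d,W,f=grab("scene");cv2.imwrite("pics/s3.png",cv2.resize(d["frame"][90:390,130:430,::-1],None,fx=2,fy=2))
B=W[200:350,170:320].reshape(-1,3);o=np.array([.5388,.0528]);c=np.array([.978,.208])
x=(B[:,:2]-o)@c;y=(B[:,:2]-o)@[-.208,.978]
m=(B[:,2]>.15)&(B[:,2]<.18)&(x<-.08)&(abs(y)<.05);print(m.sum(),x[m].mean(),B[m,2].max())
```

```text
[0.37241755 0.03348983 0.26185722] [-0.03580601 -0.05466591  0.12038543] 7.3833
296 -0.09620585694085934 0.16908374903633558
```

View pics/s3.png

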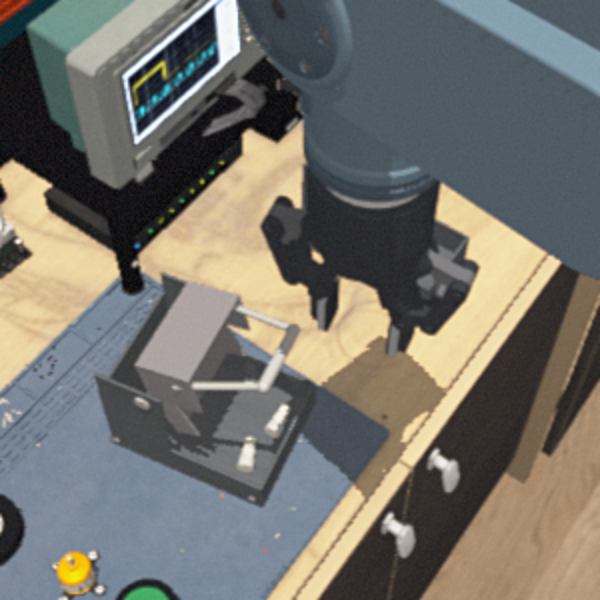

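The bin is tipped and both adapters lie in the tray, at (247,455) and (278,415). I'll check the bar height more robustly.

Run:
```python
from h import *
o=np.array([.5388,.0528]);c=np.array([.978,.208])
for n in("scene","top"):
    d,W,f=grab(n);B=W.reshape(-1,3)
    x=(B[:,:2]-o)@c;y=(B[:,:2]-o)@[-.208,.978]
    m=(B[:,2]>.14)&(B[:,2]<.18)&(x<-.085)&(x>-.115)&(abs(y)<.022)
    print(n,m.sum(),x[m].min(),x[m].max(),np.percentile(B[m,2],[5,50,80,90,97]) if m.any() else 0)
    N=(B[:,2]>.2)&(abs(B[:,1]+.2)<.06)&(abs(B[:,0]-.53)<.08)&(B[:,2]<.235); print("narrow bar",N.sum(),np.median(B[N],0) if N.any() else 0)
```

```text
scene 159 -0.10309104399310279 -0.09287423775601271 [0.16160596 0.1648508  0.16618928 0.1666481  0.16767522]
narrow bar 0 0
top 113 -0.10167430986566593 -0.09184940981686195 [0.16036989 0.16374744 0.16510884 0.16627522 0.16735828]
narrow bar 174 [ 0.5592254  -0.20598405  0.21720058]
```

Bar top is at 0.166 and its axis at x −0.097, which matches the stop. The narrow bin is still shut.

```bash
python3 -c "
from rig import env
print(env.close_job())"
```

```text
the job is handed in; nothing more can be done
None
```

The wide bin is tipped to its stop with both adapters in its catch tray, the narrow bin is still shut, the arm's path stayed clear of the lamp, and the job was handed in at about 7.5 s on the robot's clock.

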